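# Clip the serving board into the turntable's spring jaws

## Robot

A 6-joint arm with a two-finger parallel gripper is mounted at the origin on the work surface. World frame = base frame: x ahead of the robot, y to its left, z up, the work surface at z = 0. Lengths are in mm, angles in rad, forces in N, time in s.
With the tool pointing down it reaches from about 300 to 775 mm from the base axis. Payload 14.6 kg.
Tool frame: the origin (TCP) lies midway between the tips of the shut fingers; the grasp point (between the pads) lies 19 mm behind it; z points along the fingers, y is the line along which they close (so a half turn about z gives the same grasp; the last joint's range is limited). The gripper opens to 94 mm and grips with 3 to 60 N. Pads are 16 mm wide; open, the fingers measure 119 mm over their backs; the gripper's body (75 mm by 177 mm) begins 78 mm behind the grasp point.
Start: joints at [-1.284, 0.3, 1.521, -0, 1.321, -0.067], TCP at [190.548, -515.927, 205.446] pointing down, gripper open.
Joint ranges: [-3.03, 3.03], [-0.79, 2.21], [0.23, 2.52], [-1.04, 4.18], [0, 3.07], [-2.55, 2.55]. Speed limits (rad/s): [2.22, 2.22, 2.57, 3.14, 3.14, 3.14].

## Interface

Orientations are given as [roll, pitch, yaw] about the fixed x, y, z axes, in that order (R = Rz(yaw) Ry(pitch) Rx(roll)).
In Python, from cell import manip, camera gives the robot as it stands.
- The arm moves only by the tool move_arm, never from a script. Its arguments are lists of equal length, an entry for each row: "dp": the shift along the world's x, y, z in mm, a list of three; "rotation": the turn, a rotation vector about the world's x, y, z in rad, a list of three; "hand": the opening, from 0 (shut) to 1 (fully open). A call has 1 to 10 rows; each row shifts and turns the commanded pose from where the row before left it; what a row does not reach is not made up. A row lasts 1/8 s, in which the tool goes at most 62.5 mm and 10.7 degrees, less where a joint would pass 70% of its speed; a pose out of reach is approached as far as the arm can. A call with a gripper value outside its range is refused whole. The fingers move at their own pace and stop on an object; "newtons" is the grip in N (left out, the last holds). Time passes only in rows, so rows that do not move let the fingers close. It gives the time, the measured TCP pose, the force, the opening and the grip force at its end, in the units of the state.
- manip.read_state(): the state, without advancing time (a new reading comes with each control period).
- camera(name): name is "side" or "top"; returns a dict with "image" (384x512x3 uint8, red, green, blue), "fx", "fy", "cx", "cy" (pixels), "k1" (the pictures are not rectified: a ray, as slopes to the right and down, at radius r is drawn at 1 + k1 r^2 times it, then the intrinsics apply), "R" (3x3) and "t" (3): a world point X has camera coordinates R X + t. Camera axes: x right, y down, z forward; pixel columns grow to the right and rows downward; lengths in mm; the calibration is good to about 2 mm. A picture is of the moment at which its call begins. There is no depth.
- manip.sign_off(): hands the job in; it is judged then, once.
The state is a dict: "clock": time; "joints": joint angles; "qd": joint speeds; "effort": joint torques, N m; "eef_pos": TCP position; "eef_rot": TCP orientation; "wrist_force": force on the tool from outside, world axes, zero at the start; "moment": the same for the moment, N m; "finger_gap": finger opening in mm; "finger_force": force on a finger pad.
Only numpy, scipy, OpenCV 4.12 (cv2) and the standard library are available. Lean on these libraries where they do the work, as an engineer would, in place of code of your own. Each camera call takes 0.05 s, during which the arm holds its last target. There are 200 camera calls.

## Task

Clip the loose pine serving board into the turntable: push one end under the lip of either spring jaw, and with that jaw pushed back lower the other end past the other lip, then ease off so that the springs centre it. It should end up lying level with both ends held under the lips, centred between the jaws, and let go. Work gently, so that the jaws are never forced against their stops or pressed down hard, and leave the other things on the table where they are.

Things in the scene. Friction and masses are not known exactly. Their poses are not given: they have to be found in the camera images.
- board: Loose pine serving board (about 0.24 kg), 160 mm (x) by 80 mm (y) by 8 mm thick, same either way round. On its middle stands a solid pine grip rib, 64 mm long (x), 18 mm wide (y), its top 44 mm above the board's underside. Origin: centre of the underside; z up out of the rib.
- turntable: Round wooden plate, 260 mm across, 13 mm thick, turning freely about its vertical axis on a fixed base: a light sideways push turns it. Origin: centre of its underside, 22 mm above the table. Its x axis is the line along which two opposed aluminium spring jaws slide, A at -x, B at +x, on a steel bar across the plate. More than 24 N between board and plate or jaws is too much.
- plate_top (a point): Centre of the plate's top; axes as the plate's. The bar with both jaws is clamped where somebody left it: 0 to 8 mm packed up and -12 to +12 mm off centre along x, which the measured poses do not tell: find it by touch. Ledge tops are 8 to 16 mm above this point. Unloaded, the jaws' walls are 153 mm apart (each 76.5 mm from the bar's middle), 7 mm less than the board's length.
- jaw_a (a joint): How far jaw A (at -x) is pushed outward, in m, 0 unloaded; spring 2 N to start plus 0.3 N per mm, rigid stop at 16.5 mm (7 N). A jaw is 100 mm wide: a flat rubber-lined ledge reaching 38 mm from an upright wall towards the middle; a 4 mm thick lip over it, overhanging 6 mm from the wall, its underside 10.5 mm above the ledge; cheeks as deep as the lip close the sides, 86 mm apart.
- jaw_b (a joint): How far jaw B (at +x) is pushed outward, in m; shaped and sprung like A, facing it. The board's other end passes the other jaw's lip only with the first jaw pushed back 13.7 mm or more. Linings of ledge and wall give about 1 mm at 20 N. With the board seated on both ledges and let go, the springs centre it and each jaw reads about 0.0035.
- jar: Bystander: clear glass jar with wire bail lid, 76 mm across, 93 mm high; origin centre of the underside.
- bowl: Bystander: blue ceramic bowl, 130 mm across, 55 mm high; origin centre of the underside.
- opener: Bystander: flat steel bottle opener, 120 mm long (x), 34 mm wide at the ring end, 5 mm thick; origin on its underside.
- mill: Bystander: dark turned wood pepper mill, 52 mm across, 125 mm high; origin centre of the underside.
- tumbler: Bystander: green glass tumbler, 72 mm across, 85 mm high; origin centre of the underside.

How it is judged:
By the outcome, as a careful person would: the job done as asked, in the order asked, and still so for the second after the job is handed in, with the robot touching nothing.
It also fails if it takes over 54 s, if anything falls off the work surface, if the arm or the gripper's body presses on something with over 40 N, if the wrist force passes 120 N, or if a joint passes its speed limit or range.

## Working session

There is one attempt and no reset: what is moved stays moved. The work goes in short steps, Python scripts to look and compute and a tool call to move; the robot and the scene stay as the last step left them, time stands still between calls to the robot, and variables do not carry over. Pictures are saved under pics/ and viewed, at most 10 in all, crops included, and the job is handed in when it is done.

Besides the shell and the picture viewer there is one more tool, called after "Emit:" as name(argument=value, ...) on one line, values as JSON. move_arm: Moves the arm, as the interface text tells. Its arguments: {"type":"object","properties":{"dp":{"type":"array","items":{"type":"array","items":{"type":"number"}}},"rotation":{"type":"array","items":{"type":"array","items":{"type":"number"}}},"hand":{"type":"array","items":{"type":"number"}},"newtons":{"type":"number"}},"required":["dp","rotation","hand"]}

```bash
ls; mkdir -p pics; python3 - <<'E'
from cell import manip,camera
import cv2
for n in("top","side"):
    c=camera(n);cv2.imwrite(f"pics/{n}0.png",c["image"][:,:,::-1]);print(n,{k:(v.tolist() if hasattr(v,'tolist') else v) for k,v in c.items() if k!="image"})
print(manip.read_state())
E
```

```text
pics
top {'fx': 368.6634554089326, 'fy': 368.6634554089326, 'cx': 254.61485305675953, 'cy': 194.96859926785763, 'k1': -0.10980897215031434, 'R': [[0.020405389286087764, -0.9997508478069027, 0.009047784118928403], [-0.9912466382163666, -0.02141081176055305, -0.1302753981552381], [0.13043666015670155, -0.0063102653774375125, -0.9914365628914599]], 't': [30.64218002226811, 594.1305135034803, 880.9204629057282]}
side {'fx': 354.237262605928, 'fy': 354.237262605928, 'cx': 252.09503691061602, 'cy': 190.46290345035044, 'k1': -0.08104182858301835, 'R': [[-0.954180523686813, -0.29895783957044053, -0.012796029702021375], [-0.2213759607742249, 0.7340425761118808, -0.6420079286475541], [0.20132613394204216, -0.6097587281986284, -0.7665912086487445]], 't': [577.8532910250801, 142.40098064901346, 1048.005934212106]}
{'clock': 0.1, 'joints': array([-1.28358519e+00,  3.00387496e-01,  1.52150027e+00,  1.25137214e-05,
        1.32069209e+00, -6.65900673e-02]), 'qd': array([-0.00135745, -0.00251038, -0.00128858,  0.0007389 ,  0.00020885,
        0.00084886]), 'effort': array([-4.19376711e-04, -5.32643938e+01, -3.53281581e+01,  7.09393225e-02,
        2.35383993e-02, -4.05863818e-05]), 'eef_pos': array([ 190.49778299, -515.71563908,  204.96637193]), 'eef_rot': array([-3.14060844e+00, -7.77839279e-05,  3.53798067e-01]), 'wrist_force': array([-0.44618446,  1.31409593, -0.77765222]), 'moment': array([-0.04068689, -0.00010833, -0.02674223]), 'finger_force': 0.0, 'finger_gap': 94.40572496166298}
```

View pics/top0.png

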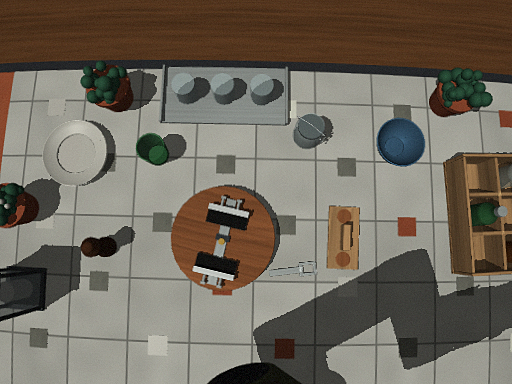

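View pics/side0.png

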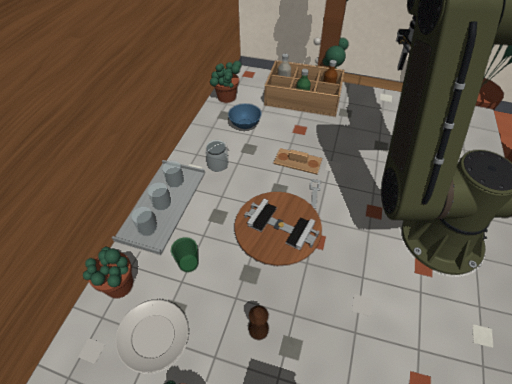

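Top: turntable about (225,237), jaws about (229,212) and (216,268), board about (343,238), opener about (295,270), jar (310,130), bowl (400,142). Side: turntable (278,228), board (298,161).

```bash
cat > h.py <<'E'
import numpy as np,cv2
from cell import manip,camera
def px2w(c,uv,z):
    uv=np.asarray(uv,float).reshape(-1,2)
    d=(uv-[c["cx"],c["cy"]])/[c["fx"],c["fy"]]
    s=d.copy()
    for _ in range(20): s=d/(1+c["k1"]*(s**2).sum(1,keepdims=True))
    r=np.c_[s,np.ones(len(s))]@c["R"]; o=-c["R"].T@c["t"]
    return o+r*((z-o[2])/r[:,2])[:,None]
def w2px(c,X):
    p=np.asarray(X,float).reshape(-1,3)@c["R"].T+c["t"]; s=p[:,:2]/p[:,2:]
    s=s*(1+c["k1"]*(s**2).sum(1,keepdims=True)); return s*[c["fx"],c["fy"]]+[c["cx"],c["cy"]]
def crop(c,x0,y0,x1,y1,k): return cv2.resize(c["image"][y0:y1,x0:x1,::-1],None,fx=k,fy=k,interpolation=cv2.INTER_CUBIC)
E
python3 - <<'E'
from h import *
np.set_printoptions(precision=1,suppress=True)
c=camera("top");s=camera("side")
cv2.imwrite("pics/c1.png",crop(c,165,180,365,300,4))
cv2.imwrite("pics/c2.png",crop(s,228,145,328,270,4))
for n,k,win in(("top",c,(165,180,365,300)),("side",s,(228,145,330,270))):
    x0,y0,x1,y1=win
    hsv=cv2.cvtColor(k["image"][y0:y1,x0:x1],cv2.COLOR_RGB2HSV)
    m=cv2.inRange(hsv,(3,70,60),(25,255,255))
    cs,_=cv2.findContours(m,cv2.RETR_EXTERNAL,cv2.CHAIN_APPROX_NONE)
    for q in cs:
        if cv2.contourArea(q)<300: continue
        q=q+[x0,y0]
        for z in (8,35):
            w=px2w(k,q,z)[:,:2].astype(np.float32)
            print(n,z,cv2.contourArea(q),"rect",cv2.minAreaRect(w),"ell",cv2.fitEllipse(cv2.convexHull(w)))
E
```

```text
top 8 1838.0 rect ((493.080322265625, -185.9725341796875), (80.7256851196289, 159.9692840576172), 87.99333953857422) ell ((490.813232421875, -187.38949584960938), (96.7958755493164, 210.01620483398438), 86.97374725341797)
top 35 1838.0 rect ((492.51654052734375, -179.24365234375), (78.41311645507812, 155.38661193847656), 87.99333953857422) ell ((490.31439208984375, -180.62005615234375), (94.02293395996094, 203.99986267089844), 86.97374725341797)
top 8 8498.0 rect ((487.12371826171875, 122.72415161132812), (265.4427490234375, 264.08282470703125), 47.26625061035156) ell ((484.58404541015625, 122.85054779052734), (263.3847351074219, 272.8687438964844), 87.94579315185547)
top 35 8498.0 rect ((486.7305908203125, 120.60972595214844), (257.838623046875, 256.5176086425781), 47.266292572021484) ell ((484.26739501953125, 120.72997283935547), (255.84327697753906, 265.0605163574219), 87.86819458007812)
side 8 5021.5 rect ((490.51141357421875, 105.40130615234375), (264.9683532714844, 267.619873046875), 34.66914749145508) ell ((486.5343322753906, 106.68905639648438), (265.06378173828125, 278.0085754394531), 70.99053955078125)
side 35 5021.5 rect ((486.9303283691406, 123.57386779785156), (256.9678039550781, 259.539306640625), 34.669158935546875) ell ((483.0918884277344, 124.77937316894531), (257.12689208984375, 269.6485290527344), 70.98439025878906)
side 8 717.0 rect ((494.54071044921875, -186.10208129882812), (90.54789733886719, 157.4038543701172), 87.36353302001953) ell ((490.66363525390625, -182.6143035888672), (106.13790130615234, 193.2243194580078), 86.40282440185547)
side 35 717.0 rect ((490.83795166015625, -159.12777709960938), (87.8138427734375, 152.65115356445312), 87.36356353759766) ell ((487.07794189453125, -155.74530029296875), (102.93315124511719, 187.39002990722656), 86.40282440185547)
```

View pics/c1.png

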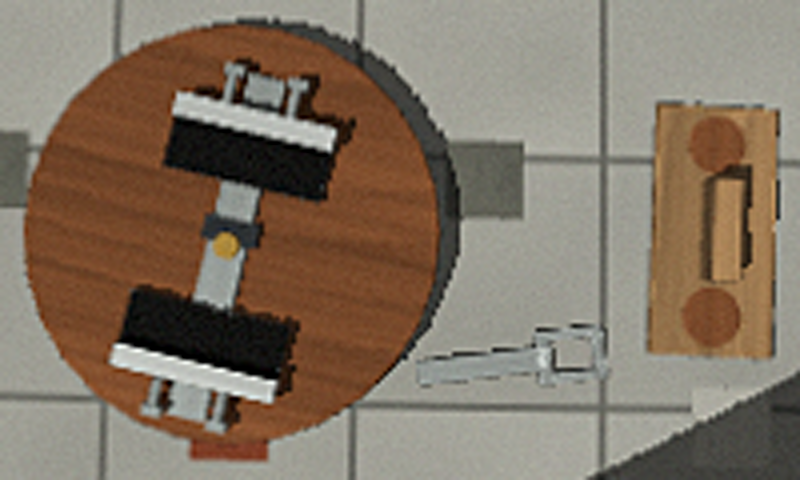

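View pics/c2.png

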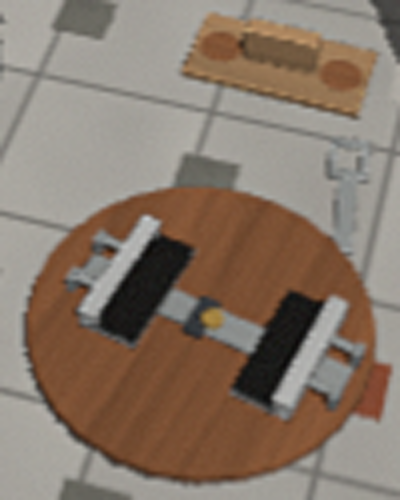

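Crop 1: lips are the white strips with corners (174,97)-(336,145) and (112,350)-(275,398), with the yellow hub knob at (226,244). The rib is at (728,230), the board spans (657,102)-(777,355), and the opener lies well clear of it. Crop 2 shows the same lips from the side, at (118,270) and (310,355).

```bash
cat > jaws.py <<'E'
from h import *
np.set_printoptions(precision=1,suppress=True)
def ray(c,uv):
    a=px2w(c,uv,0)[0];b=px2w(c,uv,100)[0];return a,(b-a)/np.linalg.norm(b-a)
def tri(c,u,s,v):
    a,d=ray(c,u);b,e=ray(s,v);t=np.linalg.lstsq(np.c_[d,-e],b-a,rcond=None)[0]
    p,q=a+d*t[0],b+e*t[1];return (p+q)/2,np.linalg.norm(p-q)
def blobs(k,win,thr=185):
    x0,y0,x1,y1=win;I=cv2.resize(k["image"][y0:y1,x0:x1],None,fx=4,fy=4,interpolation=cv2.INTER_CUBIC)
    m=(I.min(2)>thr).astype(np.uint8);cs,_=cv2.findContours(m,cv2.RETR_EXTERNAL,cv2.CHAIN_APPROX_NONE)
    out=[]
    for q in sorted(cs,key=cv2.contourArea)[::-1][:2]:
        r=cv2.minAreaRect(q);b=(cv2.boxPoints(r)+0.5)/4-0.5+[x0,y0];out.append((np.array(r[0])/4-0.375+[x0,y0],b,cv2.contourArea(q)/16))
    return sorted(out,key=lambda o:o[0][1])
if __name__=="__main__":
    c=camera("top");s=camera("side")
    T=blobs(c,(185,190,260,285));S=blobs(s,(240,190,322,255))
    for t in T:print("top",t[0],t[2],t[1].ravel())
    for t in S:print("side",t[0],t[2],t[1].ravel())
    C=[]
    for t,q in zip(T,S):
        p,e=tri(c,t[0],s,q[0]);print("lip",p,e);C.append(p)
        for z in(60,):print(px2w(c,t[1],z)[:,:2].ravel(),px2w(s,q[1],z)[:,:2].ravel())
    d=C[0]-C[1];print("dist",np.linalg.norm(d),"yaw",np.degrees(np.arctan2(d[1],d[0])),"mid",(C[0]+C[1])/2)
E
python3 jaws.py
```

```text
top [228.3 209.7] 75.78125 [208.2 207.4 209.5 202.3 248.4 212.  247.1 217.1]
top [212.7 272.9] 189.75 [192.2 270.8 193.6 265.3 233.3 275.  231.9 280.5]
side [264.1 199.2] 0.53125 [263.6 199.6 263.6 198.9 264.6 198.9 264.6 199.6]
side [259.1 206.2] 0.125 [258.9 206.1 259.4 206.1 259.4 206.4 258.9 206.4]
lip [542.4 101.9 114. ] 11.915511955921149
[557.7 155.3 570.3 152.6 548.6  57.4 536.1  60.2] [548.8  61.9 549.6  59.1 546.7  58.2 545.8  61. ]
lip [470.6 149.  172.5] 127.83949906891512
[404.7 188.4 417.9 185.6 397.4  90.2 384.3  93. ] [555.4  89.8 554.   89.4 553.7  90.3 555.1  90.7]
dist 103.84975899759581 yaw -33.240525948783365 mid [506.5 125.5 143.3]
```

Emit:
move_arm(dp=[[30,50,-5],[40,50,-5],[40,50,-10],[40,50,-10],[40,50,-10],[40,40,-10],[40,30,-10],[25,10,0],[0,0,0]], rotation=[[0,0,0],[0,0,0],[0,0,0],[0,0,0],[0,0,0],[0,0,0],[0,0,0],[0,0,0],[0,0,0]], hand=[1,1,1,1,1,1,1,1,1], newtons=40)

```text
clock: 1.42
eef_pos: [481.0, -191.8, 146.3]
eef_rot: [-3.141, 0.0, 0.356]
wrist_force: [-0.3, -0.6, 0.1]
finger_gap: 94.1
finger_force: 0.0
```

```bash
python3 - <<'E'
from jaws import *
c=camera("top");s=camera("side")
T=blobs(c,(185,190,260,285));
for thr in(130,150,165):
    S=blobs(s,(240,190,322,255),thr)
    for q in S:print(thr,"side",q[0],q[2],px2w(s,q[1],60)[:,:2].ravel())
    if len(S)==2:
        for t,q in zip(T,S):print(tri(c,t[0],s,q[0]))
# board: rib top colour check
m=None
x0,y0,x1,y1=320,195,368,280
cv2.imwrite("pics/c3.png",np.hstack([crop(c,270,130,390,280,4)[:,:],cv2.resize(crop(s,240,190,322,255,4),(320,600))]))
E
```

```text
130 side [255.2 195.5] 195.40625 [616.3  89.3 631.2  45.3 538.3  17.3 525.9  62. ]
130 side [303.9 200.8] 336.21875 [492.2   3.4 388.  -28.1 372.6  57.  471.6  86.8]
(array([554.6, 103.7, 125.3]), np.float64(14.530354019950956))
(array([416.4, 127.9, 182.4]), np.float64(12.063784903672424))
150 side [254.9 195.2] 180.1875 [631.2  45.3 540.5  17.9 528.6  60.8 617.   87.5]
150 side [305.3 232.5] 117.5 [419.4 186.5 399.1  89.7 385.7  94.4 406.6 190.4]
(array([555. , 103.8, 126.2]), np.float64(15.681595829202582))
(array([401.7, 139.8,  57.7]), np.float64(2.832637052267754))
165 side [257.2 210.9] 80.125 [571.3 152.8 550.7  55.9 538.   61.8 559.1 157.9]
165 side [305.3 232.5] 90.65625 [418.9 185.7 397.9  90.9 386.4  95.1 407.9 189.3]
(array([554.4, 106.9,  58.1]), np.float64(2.034975461074761))
(array([401.7, 139.8,  57.8]), np.float64(2.905110612863162))
```

View pics/c3.png

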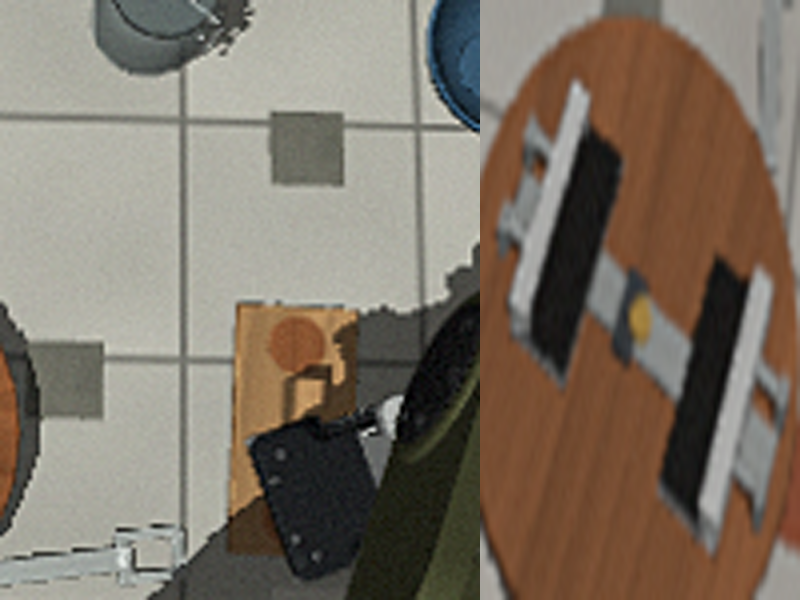

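Crop 3 shows the gripper over the board, near (310,490), and the jaws clear. The lip tops triangulate to z about 58, with the bar's middle near (478,123) and yaw about -0.213.

Emit:
move_arm(dp=[[6,3,-15],[6,3,-25],[0,0,-25],[0,0,-25],[0,0,-20],[0,0,-12],[0,0,-6],[0,0,-4],[0,0,0]], rotation=[[0,0,-0.13],[0,0,-0.13],[0,0,-0.13],[0,0,0],[0,0,0],[0,0,0],[0,0,0],[0,0,0],[0,0,0]], hand=[1,1,1,1,1,1,1,1,1])

```text
clock: 2.65
eef_pos: [492.3, -186.7, 14.9]
eef_rot: [3.141, -0.0, -0.036]
wrist_force: [-0.5, -1.3, -0.5]
finger_gap: 94.1
finger_force: 0.0
```

Emit:
move_arm(dp=[[0,0,0],[0,0,0],[0,0,0],[0,0,0],[0,0,0],[0,0,0],[0,0,0],[0,0,0]], rotation=[[0,0,0],[0,0,0],[0,0,0],[0,0,0],[0,0,0],[0,0,0],[0,0,0],[0,0,0]], hand=[0.4,0.25,0.2,0.15,0.1,0.1,0.1,0.1], newtons=40)

```text
clock: 3.65
eef_pos: [492.2, -186.7, 14.6]
eef_rot: [3.142, -0.0, -0.036]
wrist_force: [-0.7, -0.8, 0.6]
finger_gap: 17.7
finger_force: 40.3
```

Emit:
move_arm(dp=[[0,0,10],[0,0,30],[0,0,45],[0,0,45],[-4,40,5],[-6,50,0],[-6,50,0],[-6,50,0],[-6,50,0],[-6,40,0]], rotation=[[0,0,0],[0,0,0],[0,0,0],[0,0,0],[0,0,-0.06],[0,0,-0.06],[0,0,-0.057],[0.0106,0.049,0],[0.0106,0.049,0],[0.0106,0.049,0]], hand=[0.1,0.1,0.1,0.1,0.1,0.1,0.1,0.1,0.1,0.1], newtons=55)

```text
clock: 4.9
eef_pos: [457.7, 95.2, 150.4]
eef_rot: [-3.142, 0.151, -0.212]
wrist_force: [0.1, -0.3, -2.5]
finger_gap: 17.5
finger_force: 55.0
```

Emit:
move_arm(dp=[[0,24,0],[0,10,-10],[0,0,-10],[0,0,-10],[0,0,0],[0,0,0]], rotation=[[0,0,0],[0,0,0],[0,0,0],[0,0,0],[0,0,0],[0,0,0]], hand=[0.1,0.1,0.1,0.1,0.1,0.1])

```text
clock: 5.65
eef_pos: [458.4, 127.0, 119.8]
eef_rot: [-3.142, 0.15, -0.214]
wrist_force: [0.2, 0.1, -2.3]
finger_gap: 17.6
finger_force: 55.0
```

```bash
python3 - <<'E'
from h import *
np.set_printoptions(precision=2,suppress=True)
print(manip.read_state())
c=camera("top");s=camera("side")
a=crop(c,165,170,285,310,4);b=crop(s,235,150,315,290,4)
cv2.imwrite("pics/d1.png",np.hstack([a,b]))
E
```

```text
{'clock': 5.65, 'joints': array([0.16, 0.31, 1.73, 0.06, 1.24, 1.92]), 'qd': array([ 0.01, -0.  , -0.  ,  0.  ,  0.  ,  0.  ]), 'effort': array([ -0.07, -50.41, -31.86,   0.14,   0.37,  -0.01]), 'eef_pos': array([458.38, 127.  , 119.81]), 'eef_rot': array([-3.14,  0.15, -0.21]), 'wrist_force': array([ 0.23,  0.05, -2.29]), 'moment': array([ 0.02, -0.11,  0.04]), 'finger_force': 54.998910427093506, 'finger_gap': 17.613278285571564}
```

View pics/d1.png

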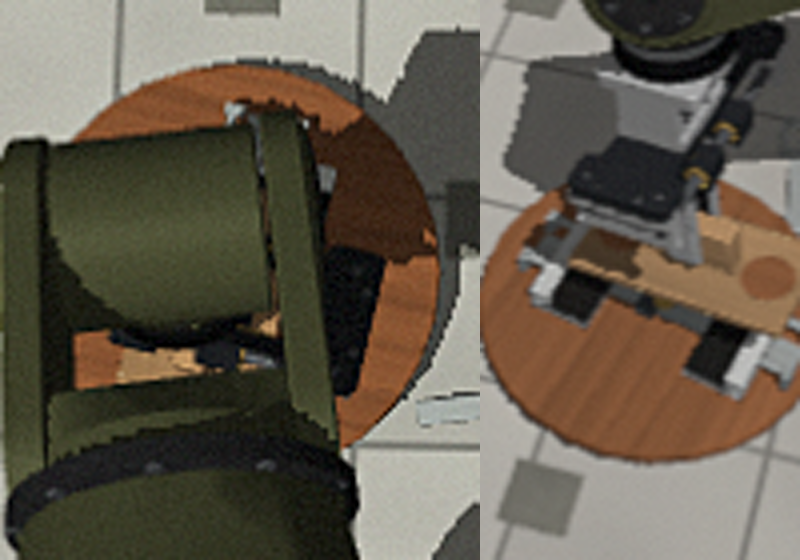

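The picture shows the board held tilted, near end high, over both jaws. I'll check the lateral registration against the side camera.

```bash
python3 - <<'E'
from h import *
from scipy.spatial.transform import Rotation as Ro
np.set_printoptions(precision=1,suppress=True)
s=camera("side");st=manip.read_state()
R=Ro.from_euler("xyz",st["eef_rot"]).as_matrix()
B=R@np.diag([1,-1,-1.])  # board axes: x, y, z up
o=st["eef_pos"]-14.6*B[:,2]
hsv=cv2.cvtColor(s["image"],cv2.COLOR_RGB2HSV)
m=cv2.inRange(hsv,(8,60,110),(25,200,255))
for x in(-75,-60,-45,-30):
    t,b,t2=w2px(s,[o+B@[x,40,8],o+B@[x,40,0],o+B@[x,-40,8]])
    u=int(round(t[0]));col=s["image"][int(t[1])-4:int(b[1])+8,u]
    print(x,t,b,t2,"rows from",int(t[1])-4,"RGBsum",col.astype(int).sum(1),"R-B",(col[:,0].astype(int)-col[:,2]))
e=w2px(s,[o+B@[-80,y,8] for y in(-30,0,30)]);print("near end pred",e.ravel())
for q in e:
    v=int(round(q[1]));print(int(q[0])-6,s["image"][v,int(q[0])-6:int(q[0])+7].astype(int).sum(1))
E
```

```text
-75 [308.2 232.3] [308.3 234.1] [320.1 210.8] rows from 228 RGBsum [355 359 359 359 366 270 320 383 425 443 451 440 430 474] R-B [65 66 67 67 68 49 27 -2 -1  0 -1 -1 -1 -3]
-60 [303.  230.5] [303.1 232.3] [315.  209.1] rows from 226 RGBsum [360 362 354 354 350 307 215 216 260 310 474 565 567 568] R-B [65 65 66 65 65 57 34  6  0  0  1  2  3  2]
-45 [297.8 228.7] [297.9 230.5] [310.  207.6] rows from 224 RGBsum [349 357 345 341 350 355 240  71  25  40  42  41  63  66] R-B [64 65 66 66 68 66 42 13 -1  0 -3  2  4  1]
-30 [292.6 226.9] [292.8 228.7] [305. 206.] rows from 222 RGBsum [350 353 350 337 353 363 237 158  63  24  23  45  85  65] R-B [65 63 63 64 64 68 42 20  1 -4  1 -2  1  5]
near end pred [320.4 213.9 316.1 221.9 311.6 230.1]
314 [369 369 368 371 369 355 344 459 521 511 513 514 509]
310 [258 262 268 307 343 310 272 274 277 275 322 459 505]
305 [363 357 356 359 362 385 339 415 478 425 351 306 347]
```

Emit:
move_arm(dp=[[0,0,-12],[0,0,-12],[0,0,-8],[0,0,-4],[0,0,-1],[0,0,0]], rotation=[[0,0,0],[0,0,0],[0,0,0],[0,0,0],[0,0,0],[0,0,0]], hand=[0.1,0.1,0.1,0.1,0.1,0.1])

```text
clock: 6.55
eef_pos: [458.3, 127.4, 82.8]
eef_rot: [-3.141, 0.15, -0.213]
wrist_force: [-0.2, 0.7, -1.9]
finger_gap: 17.1
finger_force: 55.0
```

Emit:
move_arm(dp=[[0,0,-1],[0,0,-1],[0,0,-1],[0,0,0]], rotation=[[0,0,0],[0,0,0],[0,0,0],[0,0,0]], hand=[0.1,0.1,0.1,0.1])

```text
clock: 7.05
eef_pos: [458.2, 127.4, 79.6]
eef_rot: [3.142, 0.15, -0.213]
wrist_force: [0.3, -0.5, -1.6]
finger_gap: 17.8
finger_force: 55.0
```

Emit:
move_arm(dp=[[0,0,-1],[0,0,-1],[0,0,0]], rotation=[[0,0,0],[0,0,0],[0,0,0]], hand=[0.1,0.1,0.1])

```text
clock: 7.42
eef_pos: [458.1, 127.4, 77.5]
eef_rot: [3.141, 0.151, -0.213]
wrist_force: [-0.4, -0.6, -1.6]
finger_gap: 17.6
finger_force: 55.0
```

Corner is at about z = 51 now; continue in 1 mm steps.

Emit:
move_arm(dp=[[0,0,-1],[0,0,0]], rotation=[[0,0,0],[0,0,0]], hand=[0.1,0.1])

```text
clock: 7.68
eef_pos: [458.2, 127.4, 76.6]
eef_rot: [3.142, 0.151, -0.213]
wrist_force: [-0.4, 0.6, -2.7]
finger_gap: 18.0
finger_force: 55.0
```

Emit:
move_arm(dp=[[0,0,-1],[0,0,0]], rotation=[[0,0,0],[0,0,0]], hand=[0.1,0.1])

```text
clock: 7.92
eef_pos: [458.2, 127.4, 75.6]
eef_rot: [3.142, 0.151, -0.213]
wrist_force: [-0.7, -0.9, -3.3]
finger_gap: 17.5
finger_force: 55.0
```

Emit:
move_arm(dp=[[0,0,-1],[0,0,0]], rotation=[[0,0,0],[0,0,0]], hand=[0.1,0.1])

```text
clock: 8.18
eef_pos: [458.2, 127.4, 74.6]
eef_rot: [3.142, 0.151, -0.213]
wrist_force: [-0.2, 0.1, -2.7]
finger_gap: 17.5
finger_force: 55.0
```

Emit:
move_arm(dp=[[0,0,-1],[0,0,0]], rotation=[[0,0,0],[0,0,0]], hand=[0.1,0.1])

```text
clock: 8.43
eef_pos: [458.2, 127.4, 73.6]
eef_rot: [3.142, 0.151, -0.213]
wrist_force: [0.7, -0.3, -2.2]
finger_gap: 17.8
finger_force: 55.0
```

Emit:
move_arm(dp=[[0,0,-1],[0,0,0]], rotation=[[0,0,0],[0,0,0]], hand=[0.1,0.1])

```text
clock: 8.68
eef_pos: [458.2, 127.4, 72.6]
eef_rot: [3.142, 0.151, -0.213]
wrist_force: [0.3, -0.2, -1.7]
finger_gap: 17.9
finger_force: 55.0
```

```bash
python3 -c "
from cell import manip
s=manip.read_state();print(s['wrist_force'],s['moment'])"
```

```text
[ 0.30840723 -0.19346954 -1.72497483] [ 0.03100654 -0.16775623 -0.01261996]
```

Emit:
move_arm(dp=[[0,0,-1],[0,0,0]], rotation=[[0,0,0],[0,0,0]], hand=[0.1,0.1])

```text
clock: 8.93
eef_pos: [458.3, 127.4, 71.8]
eef_rot: [-3.141, 0.15, -0.213]
wrist_force: [-0.2, -0.1, 0.4]
finger_gap: 17.5
finger_force: 55.0
```

```bash
python3 -c "
from cell import manip
s=manip.read_state();print(s['wrist_force'],s['moment'])"
```

```text
[-0.19754298 -0.05454124  0.41663591] [-0.04975347 -0.15963906  0.02285515]
```

Emit:
move_arm(dp=[[0,0,-1],[0,0,0]], rotation=[[0,0,0],[0,0,0]], hand=[0.1,0.1])

```text
clock: 9.18
eef_pos: [458.4, 127.4, 70.9]
eef_rot: [-3.141, 0.15, -0.213]
wrist_force: [-1.3, -0.1, 3.9]
finger_gap: 17.6
finger_force: 55.0
```

```bash
python3 -c "
from cell import manip
s=manip.read_state();print(s['wrist_force'],s['moment'])"
```

```text
[-1.26735891 -0.10832356  3.90839213] [-0.05138221 -0.08025152 -0.05251564]
```

Emit:
move_arm(dp=[[0,0,1.7],[2.9,-0.6,0],[2.9,-0.6,0],[2.9,-0.6,0],[2.0,-0.4,0],[0,0,0]], rotation=[[0,0,0],[0,0,0],[0,0,0],[0,0,0],[0,0,0],[0,0,0]], hand=[0.1,0.1,0.1,0.1,0.1,0.1])

```text
clock: 9.93
eef_pos: [469.0, 125.1, 72.3]
eef_rot: [3.142, 0.15, -0.213]
wrist_force: [1.0, 0.6, -1.7]
finger_gap: 17.7
finger_force: 55.0
```

Emit:
move_arm(dp=[[1.5,-0.3,0],[1.5,-0.3,0],[0,0,0]], rotation=[[0,0,0],[0,0,0],[0,0,0]], hand=[0.1,0.1,0.1])

```text
clock: 10.3
eef_pos: [472.0, 124.6, 72.3]
eef_rot: [3.142, 0.15, -0.213]
wrist_force: [-0.6, 0.2, -2.0]
finger_gap: 17.4
finger_force: 55.0
```

Emit:
move_arm(dp=[[1,-0.2,0],[1,-0.2,0],[0,0,0]], rotation=[[0,0,0],[0,0,0],[0,0,0]], hand=[0.1,0.1,0.1])

```text
clock: 10.68
eef_pos: [474.0, 124.2, 72.3]
eef_rot: [3.142, 0.15, -0.213]
wrist_force: [0.0, 0.2, -2.0]
finger_gap: 17.8
finger_force: 55.0
```

Emit:
move_arm(dp=[[1,-0.2,0],[0,0,0]], rotation=[[0,0,0],[0,0,0]], hand=[0.1,0.1])

```text
clock: 10.92
eef_pos: [474.9, 124.0, 72.3]
eef_rot: [3.142, 0.15, -0.213]
wrist_force: [-0.3, -0.2, -2.3]
finger_gap: 17.7
finger_force: 55.0
```

Emit:
move_arm(dp=[[1,-0.2,0],[0,0,0]], rotation=[[0,0,0],[0,0,0]], hand=[0.1,0.1])

```text
clock: 11.18
eef_pos: [475.7, 123.8, 72.3]
eef_rot: [3.141, 0.151, -0.213]
wrist_force: [-1.1, 0.1, -2.4]
finger_gap: 17.6
finger_force: 55.0
```

Emit:
move_arm(dp=[[1,-0.2,0],[0,0,0]], rotation=[[0,0,0],[0,0,0]], hand=[0.1,0.1])

```text
clock: 11.42
eef_pos: [476.8, 123.6, 72.3]
eef_rot: [3.141, 0.151, -0.213]
wrist_force: [-2.0, 0.5, -2.8]
finger_gap: 17.6
finger_force: 55.0
```

Emit:
move_arm(dp=[[1,-0.2,0],[0,0,0]], rotation=[[0,0,0],[0,0,0]], hand=[0.1,0.1])

```text
clock: 11.68
eef_pos: [477.9, 123.4, 72.3]
eef_rot: [3.142, 0.151, -0.213]
wrist_force: [-2.9, 0.4, -3.7]
finger_gap: 17.4
finger_force: 55.0
```

Emit:
move_arm(dp=[[1.5,-0.3,0],[1.5,-0.3,0],[1.5,-0.35,0],[0,0,0]], rotation=[[0,0,0],[0,0,0],[0,0,0],[0,0,0]], hand=[0.1,0.1,0.1,0.1])

```text
clock: 12.18
eef_pos: [482.4, 122.4, 72.3]
eef_rot: [3.142, 0.151, -0.213]
wrist_force: [-3.7, 0.4, -3.8]
finger_gap: 17.5
finger_force: 55.0
```

Emit:
move_arm(dp=[[1.5,-0.3,0],[1.5,-0.3,0],[1.0,-0.2,0],[0,0,0]], rotation=[[0,0,0],[0,0,0],[0,0,0],[0,0,0]], hand=[0.1,0.1,0.1,0.1])

```text
clock: 12.68
eef_pos: [486.3, 121.6, 72.2]
eef_rot: [3.141, 0.151, -0.213]
wrist_force: [-4.0, 0.4, -3.1]
finger_gap: 17.7
finger_force: 55.0
```

```bash
python3 - <<'E'
from h import *
s=manip.read_state();print(s['wrist_force'],s['moment'])
c=camera("top");d=camera("side")
cv2.imwrite("pics/e1.png",np.hstack([crop(d,238,180,338,260,6),crop(c,195,180,225,260,6)]))
E
```

```text
[-4.01814589  0.37025033 -3.1266977 ] [0.08231818 1.03083112 0.01972349]
```

View pics/e1.png

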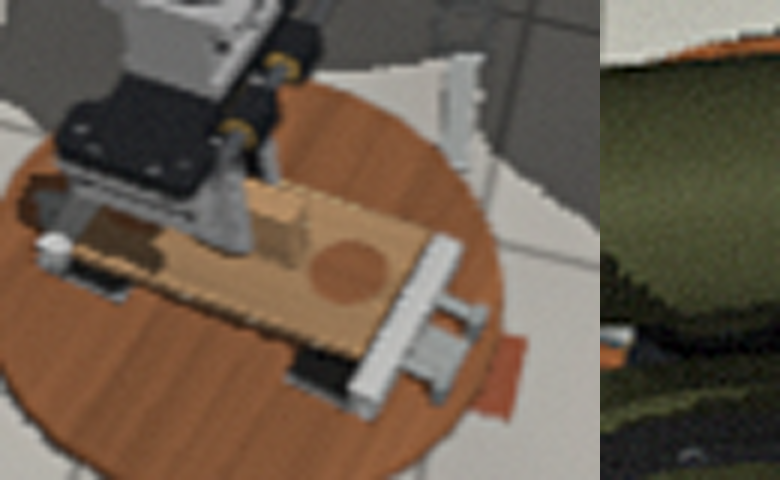

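The side view shows the board's near end just inside the near lip's inner edge and evenly between its ends; nothing is jammed.

Emit:
move_arm(dp=[[1.5,-0.3,0],[1.5,-0.3,0],[1.3,-0.3,0],[0,0,0],[0,0,0]], rotation=[[0,0,0],[0,0,0],[0,0,0],[0,0,0],[0,0,0]], hand=[0.1,0.1,0.1,0.1,0.1])

```text
clock: 13.4
eef_pos: [490.4, 120.7, 72.2]
eef_rot: [3.141, 0.152, -0.213]
wrist_force: [-5.9, 0.6, -2.0]
finger_gap: 17.6
finger_force: 55.0
```

Emit:
move_arm(dp=[[0,0,0]], rotation=[[0,0,0]], hand=[0.1])

```text
clock: 13.52
eef_pos: [490.4, 120.7, 72.2]
eef_rot: [3.141, 0.151, -0.213]
wrist_force: [-6.9, 0.2, -1.9]
finger_gap: 17.7
finger_force: 55.0
```

Emit:
move_arm(dp=[[0,0,0]], rotation=[[0,0,0]], hand=[0.1])

```text
clock: 13.65
eef_pos: [490.3, 120.7, 72.2]
eef_rot: [3.141, 0.151, -0.213]
wrist_force: [-5.7, 0.3, -2.5]
finger_gap: 17.8
finger_force: 55.0
```

Emit:
move_arm(dp=[[0,0,0]], rotation=[[0,0,0]], hand=[0.1])

```text
clock: 13.78
eef_pos: [490.4, 120.7, 72.2]
eef_rot: [3.141, 0.151, -0.213]
wrist_force: [-7.3, -0.6, -3.4]
finger_gap: 17.8
finger_force: 55.0
```

Emit:
move_arm(dp=[[-0.4,0.1,-1.9],[-0.4,0.1,-1.9],[0,0,0]], rotation=[[-0.0053,-0.0244,0],[-0.0053,-0.0244,0],[0,0,0]], hand=[0.1,0.1,0.1])

```text
clock: 14.15
eef_pos: [489.2, 121.0, 68.3]
eef_rot: [3.141, 0.102, -0.213]
wrist_force: [-6.5, 0.2, -2.2]
finger_gap: 18.0
finger_force: 55.0
```

Emit:
move_arm(dp=[[-0.33,0.07,-1.95],[0,0,0]], rotation=[[-0.0053,-0.0244,0],[0,0,0]], hand=[0.1,0.1])

```text
clock: 14.4
eef_pos: [488.9, 121.1, 66.3]
eef_rot: [3.141, 0.077, -0.213]
wrist_force: [-7.4, -0.5, -3.0]
finger_gap: 17.7
finger_force: 55.0
```

Emit:
move_arm(dp=[[-0.28,0.06,-1.95],[0,0,0]], rotation=[[-0.0053,-0.0244,0],[0,0,0]], hand=[0.1,0.1])

```text
clock: 14.65
eef_pos: [488.6, 121.1, 64.3]
eef_rot: [3.141, 0.052, -0.213]
wrist_force: [-6.7, 0.1, -2.9]
finger_gap: 17.8
finger_force: 55.0
```

Emit:
move_arm(dp=[[-0.23,0.05,-1.95],[0,0,0]], rotation=[[-0.0053,-0.0244,0],[0,0,0]], hand=[0.1,0.1])

```text
clock: 14.9
eef_pos: [488.4, 121.2, 62.3]
eef_rot: [3.141, 0.027, -0.213]
wrist_force: [-5.5, 0.3, -3.0]
finger_gap: 17.9
finger_force: 55.0
```

Emit:
move_arm(dp=[[-0.19,0.04,-1.95],[0,0,0],[0,0,0]], rotation=[[-0.0053,-0.0244,0],[0,0,0],[0,0,0]], hand=[0.1,0.1,0.1])

```text
clock: 15.28
eef_pos: [488.2, 121.1, 60.4]
eef_rot: [3.141, 0.002, -0.213]
wrist_force: [-6.0, -0.4, -3.6]
finger_gap: 17.8
finger_force: 55.0
```

Emit:
move_arm(dp=[[-2.0,0.4,0],[-2.0,0.4,0],[-2.0,0.45,0],[-1.5,0.35,0],[0,0,0]], rotation=[[0,0,0],[0,0,0],[0,0,0],[0,0,0],[0,0,0]], hand=[0.1,0.1,0.1,0.1,0.1])

```text
clock: 15.9
eef_pos: [481.3, 122.7, 60.7]
eef_rot: [3.141, 0.001, -0.213]
wrist_force: [-4.4, -0.5, -3.4]
finger_gap: 17.5
finger_force: 55.0
```

Emit:
move_arm(dp=[[-1.5,0.3,0],[-1.5,0.3,0],[-0.7,0.2,0],[0,0,0]], rotation=[[0,0,0],[0,0,0],[0,0,0],[0,0,0]], hand=[0.1,0.1,0.1,0.1])

```text
clock: 16.4
eef_pos: [477.9, 123.6, 60.9]
eef_rot: [-3.142, -0.0, -0.213]
wrist_force: [-0.1, -1.0, -3.7]
finger_gap: 17.5
finger_force: 55.0
```

```bash
python3 - <<'E'
from h import *
s=manip.read_state();print(s['wrist_force'],s['moment'])
d=camera("side")
cv2.imwrite("pics/f1.png",crop(d,238,180,338,260,7))
E
```

```text
[-0.07340472 -0.97374109 -3.6904262 ] [-0.16315048  0.23668973  0.02635021]
```

View pics/f1.png

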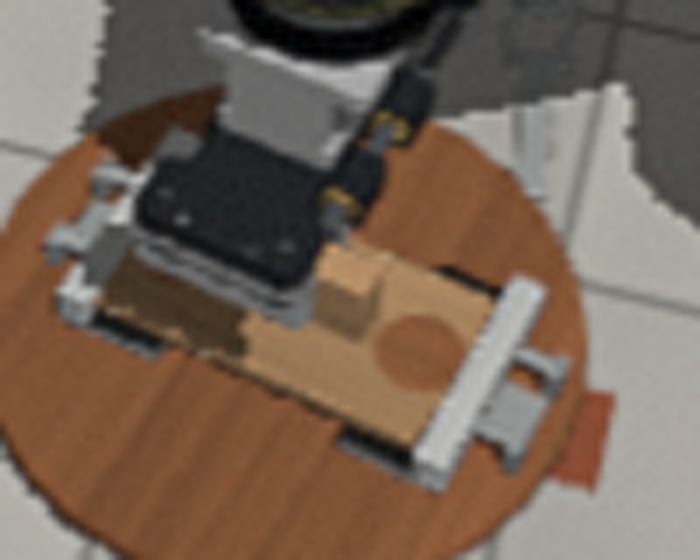

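Side view: board level, near end under the near lip, far end under the far lip. The axial force is about zero, so it is centred. Next: settle onto the ledges and release.

Emit:
move_arm(dp=[[0,0,-0.4],[0,0,-0.4],[0,0,0]], rotation=[[0,0,0],[0,0,0],[0,0,0]], hand=[0.1,0.1,0.1])

```text
clock: 16.82
eef_pos: [478.0, 123.7, 60.3]
eef_rot: [-3.141, -0.0, -0.213]
wrist_force: [0.4, -0.8, 1.2]
finger_gap: 17.8
finger_force: 55.0
```

Emit:
move_arm(dp=[[0,0,0],[0,0,0]], rotation=[[0,0,0],[0,0,0]], hand=[0.1,0.1], newtons=10)

```text
clock: 17.08
eef_pos: [477.9, 123.6, 60.2]
eef_rot: [-3.141, -0.0, -0.213]
wrist_force: [-0.4, 1.4, 3.0]
finger_gap: 18.0
finger_force: 10.0
```

Seated on the ledges: about 4 N is carried there. Release and lift.

Emit:
move_arm(dp=[[0,0,0],[0,0,0],[0,0,0],[0,0,0],[0,0,0]], rotation=[[0,0,0],[0,0,0],[0,0,0],[0,0,0],[0,0,0]], hand=[0.22,0.25,0.35,0.45,0.45])

```text
clock: 17.7
eef_pos: [477.7, 123.5, 59.9]
eef_rot: [3.141, 0.001, -0.213]
wrist_force: [0.4, -0.5, 0.4]
finger_gap: 42.2
finger_force: 0.0
```

Emit:
move_arm(dp=[[0,0,5],[0,0,15],[0,0,30],[-5,0,40],[-30,-40,40],[-30,-50,10],[-30,-50,0],[-10,-50,0],[0,-50,0],[0,0,0]], rotation=[[0,0,0],[0,0,0],[0,0,0],[0,0,0],[0,0,0],[0,0,0],[0,0,0],[0,0,0],[0,0,0],[0,0,0]], hand=[0.45,0.45,0.45,0.45,0.45,0.45,0.45,0.45,0.45,0.45])

```text
clock: 18.95
eef_pos: [373.1, -117.8, 200.0]
eef_rot: [3.141, -0.001, -0.217]
wrist_force: [0.1, 0.4, -0.2]
finger_gap: 42.4
finger_force: 0.0
```

```bash
python3 - <<'E'
from h import *
d=camera("side");c=camera("top")
cv2.imwrite("pics/g1.png",np.hstack([crop(d,238,170,338,270,4),crop(c,165,175,265,275,4)]))
E
```

```text
(no output)
```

View pics/g1.png

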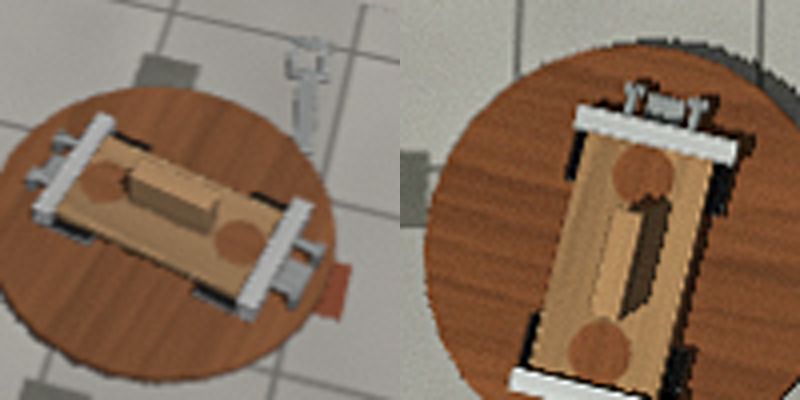

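Both views show the board level with both ends under the lips, centred, and the bystanders undisturbed.

```bash
python3 -c "
from cell import manip
print(manip.sign_off())"
```

```text
the job is handed in; nothing more can be done
None
```

The board is clipped into the turntable: both last camera views show it level, both ends under the lips, centred and let go. The job was handed in at about 19 s; the sign-off returned no verdict.

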